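# Mount the keyed plate carrier and load it with test plates

### The arm

A 7-joint arm with a two-finger parallel gripper is mounted at the origin on a cart in front of the work surface, level with it; the furniture and walls round the work are solid. World frame = base frame: x ahead of the robot, y to its left, z up, the work surface at z = 0. Lengths are in m, angles in rad, forces in N, time in s.
With the tool pointing down it reaches from about 0.425 to 0.925 m from the base axis. Payload 6.8 kg.
Tool frame: the origin (TCP) lies at the very end of the fingers, on their centre line; the grasp point (between the pads) lies 19 mm behind it; z points along the fingers, y is the line along which they close (so a half turn about z gives the same grasp; the last joint's range is limited). The gripper opens to 85 mm and grips with 20 to 120 N. Pads are 22 mm wide; open, the fingers measure 114 mm over their backs; the gripper's body (76 mm by 85 mm) begins 54 mm behind the grasp point. The pads swing forward as they close: fully open they stand 13 mm farther back than shut.
Start: joints at [1.143, 0.477, 0.022, 1.555, -0.011, 1.109, -0.083], TCP at [0.212, -0.641, 0.201] pointing down, gripper open.
Joint ranges: [-2.96, 2.96], [-0.34, 2.1], [-1.41, 1.46], [0.24, 2.44], [-1.37, 4.51], [0.17, 1.92], [-2.96, 2.96]. Speed limits (rad/s): [2.39, 2.39, 3.14, 3.14, 3.14, 3.14, 3.14].

### API

Orientations are given as a unit quaternion [w, x, y, z].
In Python, from station import bot gives the robot as it stands. The module is installed in compiled form; this text tells all that it offers.
- The arm moves only by the shell command python3 -m jog 'ROWS' [OPENING] [FORCE]. ROWS is JSON, a list of rows, each a list of 4 numbers: the shift along the tool's x, y, z in cm, then the turn about the tool's z in rad. In form: [[x, y, z, spin], ...]. A call has 1 to 20 rows; each row is the pose to reach, as a shift and turn from the pose commanded when the call began, along the tool's axes at that moment; what a row does not reach only later rows make up. A row lasts 1/12 s, in which the tool goes at most 41.7 mm and 7.16 degrees, less where a joint would pass 70% of its speed; a pose out of reach is approached as far as the arm can. A call with a gripper value outside its range is refused whole. OPENING is the closure, from -1 (fully open) to 1 (shut), set as the call begins (- or left out, the last holds). The fingers move at their own pace and stop on an object; FORCE is the grip in N (left out, the last holds). Time passes only in rows, so rows that repeat a pose let the fingers close. It gives the time, the measured TCP pose, the force, the opening and the grip force at its end, in the units of the state.
- bot.get_obs(): the state, without advancing time (a new reading comes with each control period).
- bot.read_camera(name): name is "scene" or "side" or "wrist"; returns a dict with "pixels" (480x640x3 uint8, red, green, blue), "depth" (480x640 float32, m along the optical axis (not along the pixel's ray), 0 where there is no reading), "fovy" (degrees; the focal length in pixels is half the picture's height over the tangent of half this angle, whatever the lens; pixels are square), "cx", "cy" (the principal point, pixels), "distortion" ([k1, k2, p1, p2, k3] as OpenCV has them; the pictures are not rectified), "pose" (4x4, takes a point from camera to world coordinates). Camera axes: x right, y down, z forward; pixel columns grow to the right and rows downward; lengths in m; the calibration is good to about 2 mm. A picture is of the moment at which its call begins.
- bot.hand_in(): hands the job in; it is judged then, once.
The state is a dict: "t": time; "q": joint angles; "joint_vel": joint speeds; "joint_torque": joint torques, N m; "eef_pos": TCP position; "tool_rot": TCP orientation; "contact_force": force on the tool from outside, world axes, zero at the start; "torque": the same for the moment, N m; "gripper_width": opening from 0.0 (shut) to 1.0 (fully open); "grasp_force": force on a finger pad.
Only numpy, scipy, OpenCV 4.12 (cv2) and the standard library are available. Lean on these libraries where they do the work, as an engineer would, in place of code of your own. Each camera call takes 0.05 s, during which the arm holds its last target. There are 200 camera calls.

### The job

Set the plate carrier over the keyed shaft of the spindle stand and turn it until its tab drops into the keyway and it sits fully home on the stand. Then draw every glass test plate upward out of the slotted rack and stand it, fully down, in a free socket of the mounted carrier, one plate to a socket. Leave the bottle and the beaker beside the work alone.

Things in the scene. Friction and masses are not known exactly. Their poses are not given: they have to be found in the camera images.
- stand: fixed spindle stand: grey round foot, 116 mm across, 12 mm high, carrying the upright keyed steel shaft at its centre; neither can move or turn. Origin: centre of the foot's underside, on the shaft's axis
- seat (a point): centre of the top of the stand's foot, 12 mm above the worktop, on the shaft's axis: the carrier's origin comes here when it is fully home
- shaft_top (a point): centre of the shaft's top, 62 mm above the worktop. Shaft: 28 mm across, its top 6 mm tapering to 20 mm, with one keyway 10 mm wide down its whole length, open at the top (seen from above as a slot in its end). The keyway faces world -x (the robot) to within 0.6 rad either way: it varies from start to start and is not reported; this point's axes do not show it
- carrier: loose plate carrier, about 0.35 kg: round aluminium deck 132 mm across, 6 mm thick, resting flat; a central sleeve 42 mm across rises from it to z = 58 mm and is closed on top; bar grip above (grip). Origin: centre of the deck's underside, on the axis of the bore, which is open below, 30 mm across and 54 mm deep
- grip (a point): middle of the top of the carrier's black bar grip, 80 mm above the carrier's underside. The bar is 44 mm long (carrier x), 12 mm thick (carrier y) and 22 mm high, standing on the sleeve's closed top
- tab (a point): lower face of the tab inside the carrier's bore, on its -x side (a steel rib on the deck's rim shows that side), 40 mm above the underside, 6 mm wide, 5 to 15 mm from the axis. Off the keyway it rests on the shaft's top: origin about 10 mm above the seat, leaning up to 0.1 rad. When the tab comes within about 0.1 rad of the keyway and the grip is slack, the carrier falls home by its own weight
- socket0 (a point): centre of the floor of the carrier's socket at 45 degrees from carrier x, 45 mm from the axis, 6 mm above the carrier's underside; axes as the carrier's. An upright slot 7.5 mm wide radially, 49 mm long across that, 24 mm deep, walls 4 mm thick
- socket1 (a point): centre of the floor of the carrier's socket at 135 degrees from carrier x, 45 mm from the axis, 6 mm above the carrier's underside; axes as the carrier's. An upright slot 7.5 mm wide radially, 49 mm long across that, 24 mm deep, walls 4 mm thick
- socket2 (a point): centre of the floor of the carrier's socket at 225 degrees from carrier x, 45 mm from the axis, 6 mm above the carrier's underside; axes as the carrier's. An upright slot 7.5 mm wide radially, 49 mm long across that, 24 mm deep, walls 4 mm thick
- socket3 (a point): centre of the floor of the carrier's socket at 315 degrees from carrier x, 45 mm from the axis, 6 mm above the carrier's underside; axes as the carrier's. An upright slot 7.5 mm wide radially, 49 mm long across that, 24 mm deep, walls 4 mm thick
- rack: fixed white slotted rack, 170 mm (x) by 66 mm (y), 36 mm high. Origin: centre of its underside. Four slots at x = -60, -20, 20 and 60 mm in its frame, each 7.5 mm wide (rack x), 49 mm long (rack y), floor 6 mm above the underside
- plate0: loose clear glass test plate, 46 mm wide (y), 5 mm thick (x), 96 mm tall (z), 40 g, its foot rounded; the top 16 mm is a grey edge grip 10 mm thick and 46 mm wide. Origin: middle of its bottom edge. All plates are alike; three or four are present, each standing in a rack slot with its flat faces towards the rack's x; absent ones read None throughout
- plate1: loose clear glass test plate, 46 mm wide (y), 5 mm thick (x), 96 mm tall (z), 40 g, its foot rounded; the top 16 mm is a grey edge grip 10 mm thick and 46 mm wide. Origin: middle of its bottom edge. All plates are alike; three or four are present, each standing in a rack slot with its flat faces towards the rack's x; absent ones read None throughout
- plate2: loose clear glass test plate, 46 mm wide (y), 5 mm thick (x), 96 mm tall (z), 40 g, its foot rounded; the top 16 mm is a grey edge grip 10 mm thick and 46 mm wide. Origin: middle of its bottom edge. All plates are alike; three or four are present, each standing in a rack slot with its flat faces towards the rack's x; absent ones read None throughout
- plate3: loose clear glass test plate, 46 mm wide (y), 5 mm thick (x), 96 mm tall (z), 40 g, its foot rounded; the top 16 mm is a grey edge grip 10 mm thick and 46 mm wide. Origin: middle of its bottom edge. All plates are alike; three or four are present, each standing in a rack slot with its flat faces towards the rack's x; absent ones read None throughout
- bottle_small: bystander: small amber laboratory bottle with white cap, 38 mm across, 62 mm tall; origin at the centre of its underside
- beaker: bystander: clear beaker, 53 mm across, 66 mm tall; origin at the centre of its underside

How it is judged:
On the way, in this order (a step that is already met when the one before it is completed fails the run):
1. the carrier's tab is in the keyway and it sits fully home on the stand (horizontal distance between carrier and seat below 0.004 m and z of carrier in the frame of seat below 0.004 m and angle between carrier's own z axis and vertical below 0.05 rad), for 0.2 s.
2. all the plates stand in the carrier's sockets ((distance between plate0 and socket0 below 0.006 m or distance between plate0 and socket1 below 0.006 m or distance between plate0 and socket2 below 0.006 m or distance between plate0 and socket3 below 0.006 m) and angle between each of plate0, plate1, plate2, plate3's own z axis and vertical below 0.17 rad and linear speed of each of plate0, plate1, plate2, plate3 below 0.02 m/s and (distance between plate1 and socket0 below 0.006 m or distance between plate1 and socket1 below 0.006 m or distance between plate1 and socket2 below 0.006 m or distance between plate1 and socket3 below 0.006 m) and (distance between plate2 and socket0 below 0.006 m or distance between plate2 and socket1 below 0.006 m or distance between plate2 and socket2 below 0.006 m or distance between plate2 and socket3 below 0.006 m) and (distance between plate3 and socket0 below 0.006 m or distance between plate3 and socket1 below 0.006 m or distance between plate3 and socket2 below 0.006 m or distance between plate3 and socket3 below 0.006 m)), for 0.2 s.
At the end, for the whole second after the job is handed in: The carrier is home on the stand (its origin within 4 mm of the seat sideways, less than 4 mm above it, leaning less than 0.05 rad) and the bottom of every plate that is present is within 6 mm of the floor centre of a socket, the plate upright to 0.17 rad and at rest (all of step 1 and all of step 2); the robot touches nothing.
It fails at once if the bottle or the beaker is moved more than 3 cm (distance of any of bottle_small, beaker from where it was at the start of the episode above 0.03 m).
Of plate0, plate1, plate2, plate3 only 3 to 4 are there at a start; the rules pass over those that are not, and their reading is None.
At some moment in a run one of carrier may be knocked a few centimetres aside while the robot is not near it.
It also fails if it takes over 208 s, if anything falls off the work surface, if the arm or the gripper's body presses on something with over 40 N, if the wrist force passes 120 N, or if a joint passes its speed limit or range.

## Working session

There is one attempt and no reset: what is moved stays moved. The work goes in short steps, Python scripts to look and compute and a shell command to move; the robot and the scene stay as the last step left them, time stands still between calls to the robot, and variables do not carry over. Pictures are saved under pics/ and viewed, at most 17 in all, crops included, and the job is handed in when it is done.

```bash
mkdir -p pics; cat > h.py <<'E'
import numpy as np, cv2
from station import bot
def cam(n,save=None):
    c=bot.read_camera(n); c['K']=K(c)
    if save: cv2.imwrite('pics/'+save,c['pixels'][:,:,::-1])
    return c
def K(c):
    f=240/np.tan(np.radians(c['fovy'])/2); return np.array([[f,0,c['cx']],[0,f,c['cy']],[0,0,1.]])
def ray(c,uv):
    p=cv2.undistortPoints(np.float64(uv).reshape(-1,1,2),c['K'],np.array(c['distortion'],float)).reshape(-1,2)
    d=np.c_[p,np.ones(len(p))]; P=np.array(c['pose']); return P[:3,3],d@P[:3,:3].T
def onz(c,uv,z):
    o,d=ray(c,uv); return o+d*((z-o[2])/d[:,2])[:,None]
def cloud(c):
    v,u=np.mgrid[:480,:640]; o,d=ray(c,np.c_[u.ravel(),v.ravel()]); return (o+d*c['depth'].ravel()[:,None]).reshape(480,640,3)
E
python3 - <<'E'
from h import *
for n in('scene','side','wrist'):
    c=cam(n,n+'0.png');print(n,c['fovy'],c['cx'],c['cy'],c['distortion'],np.round(c['pose'],3).tolist())
o=bot.get_obs();print(o)
E
```

```text
scene 44.44933983494182 322.83547604579127 228.68125068788726 [-0.01913519  0.          0.          0.          0.        ] [[-0.627, -0.516, 0.584, 0.054], [-0.779, 0.406, -0.478, 0.025], [0.009, -0.755, -0.656, 0.622], [0.0, 0.0, 0.0, 1.0]]
side 50.59576169718002 315.56851222667774 243.05972299713193 [-0.09373373  0.          0.          0.          0.        ] [[-0.933, -0.215, 0.289, 0.287], [-0.359, 0.602, -0.713, 0.221], [-0.021, -0.769, -0.639, 0.616], [0.0, 0.0, 0.0, 1.0]]
wrist 71.2889741217457 315.9518262459104 236.48678086089282 [-0.01988913  0.          0.          0.          0.        ] [[0.314, -0.916, -0.249, 0.274], [-0.949, -0.304, -0.082, -0.619], [-0.001, 0.262, -0.965, 0.373], [0.0, 0.0, 0.0, 1.0]]
{'t': 0.15, 'q': array([ 1.14288088,  0.47763915,  0.02235402,  1.55617593, -0.01147997,
        1.1092931 , -0.08311137]), 'joint_vel': array([ 0.00012109, -0.00231181, -0.00082108, -0.00242146, -0.00096989,
       -0.00051235, -0.00057184]), 'joint_torque': array([ 3.30879906e-03, -5.96922076e+01,  1.61087070e+00, -2.81489986e+01,
        1.27763054e-02,  6.54165720e-03, -6.13335942e-06]), 'eef_pos': array([ 0.21204772, -0.64032752,  0.20005028]), 'tool_rot': array([-6.72815804e-04,  9.87241003e-01,  1.59231660e-01, -1.68493871e-04]), 'contact_force': array([-0.14854243, -0.28610951, -0.07350037]), 'torque': array([-0.02636224, -0.00528644,  0.03357331]), 'grasp_force': 0.0, 'gripper_width': 0.9996346986875433}
```

View pics/scene0.png

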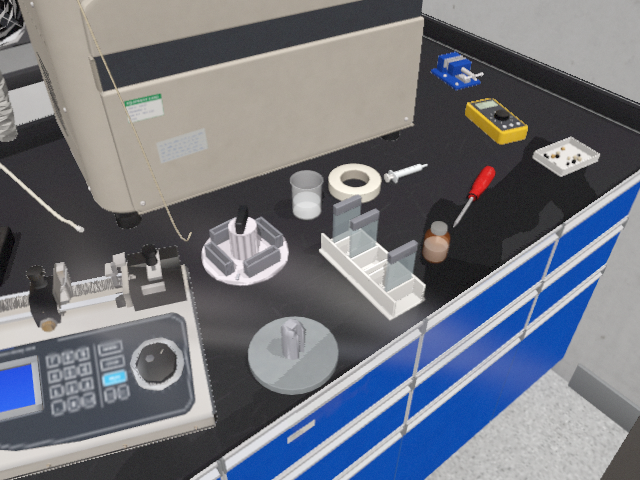

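View pics/side0.png

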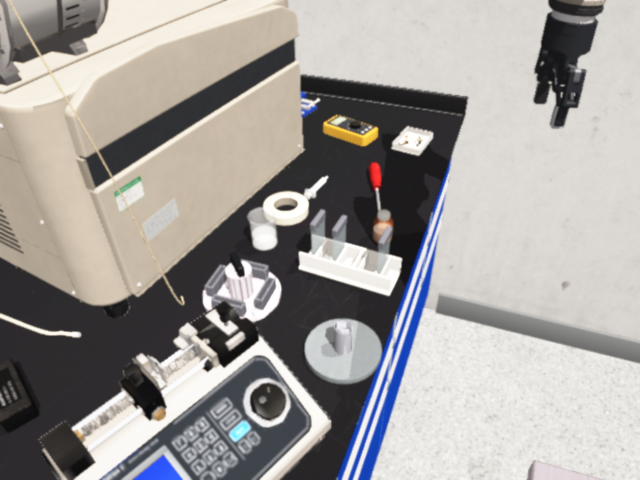

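Scene view: carrier at (245,250), stand at (293,355), rack at (370,270) with three plates (slots 1, 2 and 4 from the far end), beaker (307,195), bottle (435,243). The side view agrees. Next I measure with depth.

```bash
cat > m.py <<'E'
from h import *
def circ(p):
    A=np.c_[2*p,np.ones(len(p))]; s=np.linalg.lstsq(A,(p**2).sum(1),rcond=None)[0]; return s[:2],np.sqrt(s[2]+s[0]**2+s[1]**2)
E
python3 - <<'E'
from m import *
for n in('scene','side'):
    c=cam(n); P=cloud(c); g=c['pixels'].astype(int)
    def near(uv,r): 
        v,u=np.mgrid[:480,:640]; return (np.hypot(u-uv[0],v-uv[1])<r)&(c['depth']>0)
    L={'scene':dict(st=(293,355),ca=(245,248),ra=(370,265),be=(307,195),bo=(435,243)),'side':dict(st=(343,350),ca=(240,290),ra=(350,255),be=(263,230),bo=(383,228))}[n]
    for k,r in dict(st=60,ca=60,ra=75,be=25,bo=25).items():
        m=near(L[k],r); Q=P[m]; G=g[m]; h,e=np.histogram(Q[:,2],np.arange(-.02,.13,.01)); print(n,k,h.tolist())
        if k=='st': sel=(abs(Q[:,2]-.012)<.004)&(G.min(1)>70)
        elif k=='ca': sel=(abs(Q[:,2]-.006)<.005)&(G.min(1)>120)
        elif k=='ra': sel=(abs(Q[:,2]-.036)<.004)
        else: sel=(Q[:,2]>.03)
        q=Q[sel][:,:2].astype(np.float32)
        if k in('st','ca'):
            hull=cv2.convexHull(q).reshape(-1,2); ctr,R=cv2.minEnclosingCircle(q); print('  circ',circ(hull),ctr,R)
        else:
            print('  rect',cv2.minAreaRect(q),np.median(q,0))
        if k=='st': t=Q[Q[:,2]>.055]; print('  top',t.mean(0),len(t))
        if k=='ca': t=Q[(Q[:,2]>.073)]; print('  grip',t.mean(0),t[:,2].max(),cv2.minAreaRect(t[:,:2].astype(np.float32)))
        if k=='ra': t=Q[(Q[:,2]>.088)]; lab=t[:,:2]; print('  plate tops',len(t),t[:,2].max()); 
E
```

```text
scene st [52, 2240, 2850, 4471, 115, 118, 117, 178, 182, 0, 0, 0, 0, 0]
  circ (array([ 0.43599919, -0.2393404 ]), np.float64(0.05793309151029152)) (0.43657615780830383, -0.23909315466880798) 0.058939479291439056
  top [ 0.43456245 -0.23712082  0.06035785] 294
scene ca [0, 2412, 5657, 697, 1226, 451, 146, 337, 81, 139, 82, 0, 0, 0]
  circ (array([ 0.66040503, -0.31071245]), np.float64(0.09028301375393828)) (0.6571862697601318, -0.3143466114997864) 0.09521489590406418
  grip [ 0.63301424 -0.294546    0.07905558] 0.08265731696805267 ((0.6351309418678284, -0.2954869270324707), (0.013301068916916847, 0.04400523006916046), 44.27971267700195)
scene ra [16, 3969, 7192, 957, 976, 1408, 500, 411, 404, 431, 316, 485, 502, 0]
  rect ((0.4815315306186676, -0.4514472484588623), (0.1324690282344818, 0.1698593944311142), 86.56756591796875) [ 0.4682038  -0.40356842]
  plate tops 1063 0.10540603581867158
scene be [0, 194, 464, 141, 136, 205, 271, 284, 239, 0, 0, 0, 0, 0]
  rect ((0.6582943797111511, -0.43302100896835327), (0.051158029586076736, 0.054117247462272644), 53.339839935302734) [ 0.65667    
[... 831 characters left out ...]
892334), 38.298885345458984)
side ra [7, 2812, 9251, 1235, 831, 1061, 312, 247, 359, 175, 107, 204, 323, 0]
  rect ((0.47913506627082825, -0.45421212911605835), (0.141800194978714, 0.17021553218364716), 86.97634887695312) [ 0.46785092 -0.40349537]
  plate tops 559 0.10510064214800463
side be [0, 157, 668, 184, 147, 146, 201, 228, 203, 0, 0, 0, 0, 0]
  rect ((0.6558746695518494, -0.43118321895599365), (0.05317631736397743, 0.052505701780319214), 85.16858673095703) [ 0.6555295 -0.4293871]
side bo [0, 423, 834, 45, 46, 64, 145, 56, 98, 27, 21, 63, 112, 0]
  rect ((0.43078482151031494, -0.4604908227920532), (0.037309594452381134, 0.14903846383094788), 18.19394302368164) [ 0.43940592 -0.50324106]
```

```bash
cat >> h.py <<'E'
def go(x=None,y=None,z=None,yaw=None):
    from scipy.spatial.transform import Rotation as R
    o=bot.get_obs(); p=o['eef_pos']; w,a,b,c=o['tool_rot']; M=R.from_quat([a,b,c,w]).as_matrix()
    y0=np.arctan2(M[1,0],M[0,0]); t=np.array([v if v is not None else p[i] for i,v in enumerate((x,y,z))])
    s=M.T@(t-p)*100; sp=0 if yaw is None else (y0-yaw)
    print('shift cm',np.round(s,2),'spin',np.round((sp+np.pi)%(2*np.pi)-np.pi,3),'yaw',round(y0,3),'p',np.round(p,4),'F',np.round(o['contact_force'],1),'w',round(float(o['gripper_width']),3),'gf',round(float(o['grasp_force']),1),'q7',np.round(o['q'][6],2),'t',round(o['t'],2))
E
python3 -m jog '[[0,0,-2,0],[3,-2.5,-5,0],[6,-5,-5,0],[9.5,-8,-5,0],[12.5,-11,-5,0],[15.5,-14,-5,0],[18.5,-17,-5,0],[21.5,-19.5,-5,0],[24,-22,-5,0],[27,-24.5,-5,0],[29.5,-27,-5,0],[32,-29.5,-5,0],[33.5,-31,-5,0],[33.5,-31,-5,0],[33.5,-31,-5,0]]'
python3 - <<'E'
from h import *
go(); c=cam('wrist','w1.png')
c=cam('scene');P=cloud(c); 
Q=P[(c['depth']>0)&(P[:,:,2]>.12)&(P[:,:,2]<.3)]; i=np.hypot(Q[:,0]-.635,Q[:,1]+.295); k=i.argsort()[:3];print(Q[k])
Q=P[300:450,100:210].reshape(-1,3);Q=Q[Q[:,2]>.015];print(np.percentile(Q,[0,1,99,100],axis=0))
E
```

```text
t: 1.5
eef_pos: [0.4333, -0.2401, 0.2509]
tool_rot: [0.0, 0.987, 0.161, 0.0]
contact_force: [-0.6, 0.3, -0.5]
gripper_width: 1.001
grasp_force: 0.0
shift cm [0. 0. 0.] spin 0.0 yaw 0.323 p [ 0.4333 -0.2401  0.2509] F [-0.6  0.3 -0.5] w 1.001 gf 0.0 q7 -0.91 t 1.5
[[ 0.73898905 -0.30728262  0.25021031]
 [ 0.74036334 -0.30914397  0.15627611]
 [ 0.73777535 -0.32229752  0.25055778]]
[[ 5.42957157e-02 -1.66833662e-01  1.50364896e-02]
 [ 4.13250496e-01 -1.45059880e-01  1.78426393e-02]
 [ 5.64087006e-01  3.77741346e-04  1.09459632e-01]
 [ 5.90570055e-01  2.49826113e-02  6.21632644e-01]]
```

View pics/w1.png

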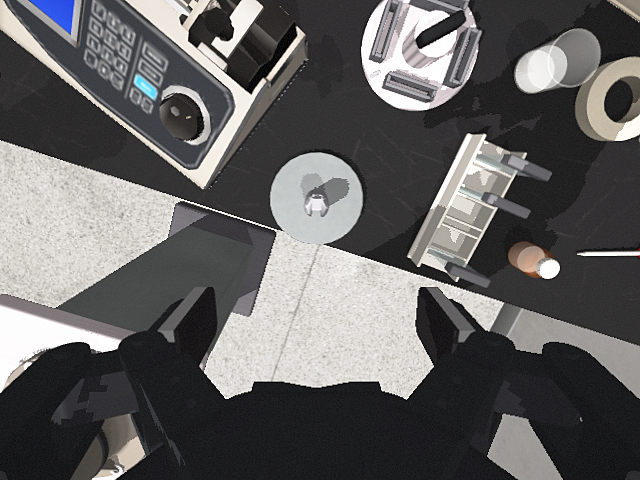

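The wrist view shows the shaft with a keyway at (316,205), the carrier at (420,55) and the rack at (470,200). I'll crop the shaft and look closer at the carrier.

```bash
python3 - <<'E'
import cv2
i=cv2.imread('pics/w1.png')[165:235,280:360]; cv2.imwrite('pics/w1c.png',cv2.resize(i,None,fx=7,fy=7,interpolation=cv2.INTER_CUBIC))
E
python3 -m jog '[[3,3,0,0],[6,6,0,0],[9,8.5,0,0],[11,11,0,0],[12,11,0,0],[12,11,0,0]]'
python3 - <<'E'
from h import *
go(); c=cam('wrist','w2.png'); np.savez('w2.npz',P=cloud(c),g=c['pixels'])
i=c['pixels'][:,:,::-1][20:220,200:440]; cv2.imwrite('pics/w2c.png',cv2.resize(i,None,fx=3,fy=3,interpolation=cv2.INTER_CUBIC))
E
```

```text
t: 2.1
eef_pos: [0.5823, -0.3092, 0.2494]
tool_rot: [-0.001, 0.987, 0.158, -0.0]
contact_force: [0.9, 1.0, -0.4]
gripper_width: 0.999
grasp_force: 0.0
shift cm [0. 0. 0.] spin 0.0 yaw 0.318 p [ 0.5823 -0.3092  0.2494] F [ 0.9  1.  -0.4] w 0.999 gf 0.0 q7 -0.93 t 2.1
```

View pics/w1c.png

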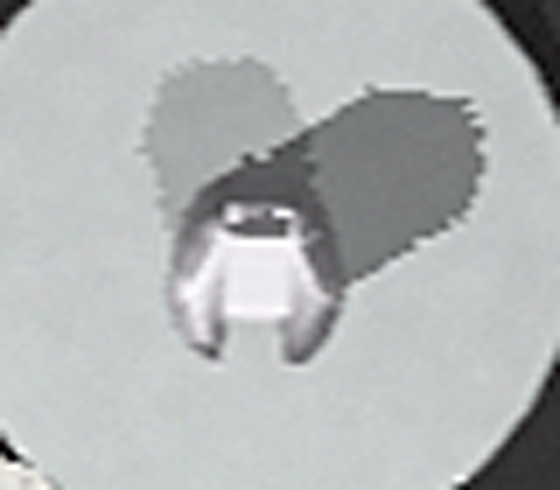

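View pics/w2c.png

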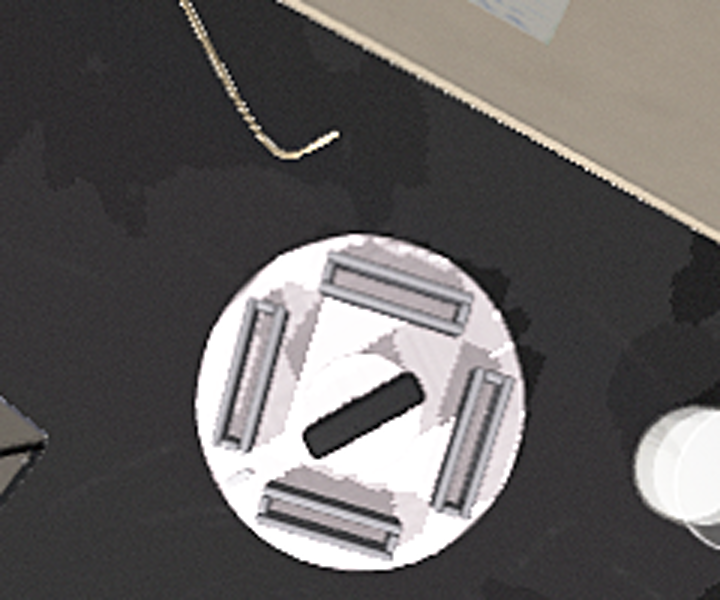

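w1c: the keyway points straight down the image, that is tool −x, a world offset of about 0.32 rad. w2c: the bar axis runs from (310,440) to (420,385). The rim has a mark at each end, (240,475) and (500,345), so I need to tell which is the rib.

```bash
python3 - <<'E'
from m import *
d=np.load('w2.npz');P=d['P'];g=d['g']
i=g[90:215,255:385,::-1].astype(float); i=np.clip((i-150)*255/105,0,255).astype(np.uint8); cv2.imwrite('pics/w2d.png',cv2.resize(i,None,fx=4.5,fy=4.5,interpolation=cv2.INTER_NEAREST))
v,u=np.mgrid[:480,:640]; box=(u>255)&(u<385)&(v>85)&(v<215)
top=box&(P[:,:,2]>.074)&(P[:,:,2]<.09)&(g.max(2)<90); q=P[top]; print('grip',q.mean(0),cv2.minAreaRect(q[:,:2].astype(np.float32)))
x=q[:,:2]-q[:,:2].mean(0); w,V=np.linalg.eigh(x.T@x); a=V[:,1]; print('bar angle',np.arctan2(a[1],a[0]))
dk=box&(g.min(2)>110)&(abs(P[:,:,2]-.006)<.006); q=P[dk][:,:2].astype(np.float32); r=np.hypot(*(q-[.633,-.295]).T); q=q[r<.075]; print('deck',P[dk][:,2].mean(),circ(cv2.convexHull(q).reshape(-1,2)),cv2.minEnclosingCircle(q))
for s in (1,-1):
  for rr in (.055,.058,.061,.064):
    t=np.array([.634,-.295])+s*rr*a; k=np.hypot(P[:,:,0]-t[0],P[:,:,1]-t[1])<.005; print(s*a,rr,P[k][:,2].max().round(4),g[k].mean(0).round(),k.sum())
E
```

```text
grip [ 0.63439128 -0.29604009  0.08000458] ((0.6343470215797424, -0.2958984971046448), (0.01158840674906969, 0.041983067989349365), 46.808284759521484)
bar angle 2.389735693577725
deck 0.0062483228281936 (array([ 0.63386348, -0.29629131]), np.float64(0.06687319089144302)) ((0.6337485313415527, -0.2964205741882324), 0.06746568530797958)
[-0.73042183  0.6829963 ] 0.055 0.0118 [244. 243. 245.] 54
[-0.73042183  0.6829963 ] 0.058 0.0118 [249. 247. 249.] 54
[-0.73042183  0.6829963 ] 0.061 0.0115 [244. 242. 243.] 52
[-0.73042183  0.6829963 ] 0.064 0.0112 [197. 194. 195.] 44
[ 0.73042183 -0.6829963 ] 0.055 0.008 [215. 206. 209.] 57
[ 0.73042183 -0.6829963 ] 0.058 0.008 [226. 217. 220.] 57
[ 0.73042183 -0.6829963 ] 0.061 0.0082 [228. 219. 222.] 57
[ 0.73042183 -0.6829963 ] 0.064 0.0082 [212. 203. 206.] 52
```

View pics/w2d.png

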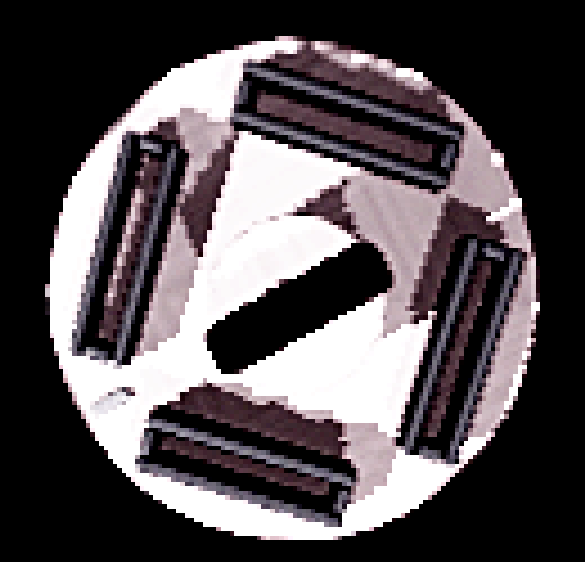

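The rib is at lower left (110,400) in the crop and stands higher (z 0.0118), so the carrier's −x points at world angle 2.39 and its yaw is −0.752. The target yaw is about 0.32. I'll grasp the bar with tool yaw −0.752.

```bash
python3 -m jog '[[1,0,0,0.12],[2,0.2,0,0.24],[3,0.3,0,0.36],[4,0.4,0,0.48],[5.3,0.4,0,0.6],[5.3,0.4,0,0.72],[5.3,0.4,0,0.84],[5.3,0.4,2,0.96],[5.3,0.4,4,1.07],[5.3,0.4,7,1.07],[5.3,0.4,10,1.07],[5.3,0.4,10,1.07],[5.3,0.4,10,1.07]]'
python3 -c "
from h import *
go(.6343,-.2961,.0605,-.752)"
```

```text
t: 3.23
eef_pos: [0.6304, -0.295, 0.1501]
tool_rot: [0.0, 0.93, -0.367, -0.002]
contact_force: [1.0, -0.4, 1.1]
gripper_width: 0.999
grasp_force: 0.0
shift cm [ 0.38 -0.2   8.96] spin 0.001 yaw -0.751 p [ 0.6304 -0.295   0.1501] F [ 1.  -0.4  1.1] w 0.999 gf 0.0 q7 -1.97 t 3.23
```

```bash
python3 -m jog '[[0.4,-0.2,2,0],[0.4,-0.2,5,0],[0.4,-0.2,7.5,0],[0.4,-0.2,9,0],[0.4,-0.2,9,0]]'
python3 -m jog '[[0,0,0,0],[0,0,0,0],[0,0,0,0],[0,0,0,0],[0,0,0,0],[0,0,0,0],[0,0,0,0],[0,0,0,0]]' 1 60
python3 -m jog '[[0,0,-1,0],[0,0,-3,0],[0,0,-6,0],[0,0,-9,0],[0,0,-10,0],[0,0,-10,0]]'
python3 -c "
from h import *
go(.435,-.239,.17,.32);cam('wrist','w3.png')"
```

```text
t: 3.65
eef_pos: [0.6356, -0.2962, 0.0599]
tool_rot: [0.0, 0.93, -0.367, -0.001]
contact_force: [-0.6, -0.0, -0.3]
gripper_width: 0.999
grasp_force: 0.0
t: 4.32
eef_pos: [0.6371, -0.2963, 0.0609]
tool_rot: [0.0, 0.93, -0.366, 0.0]
contact_force: [0.8, 0.2, 0.4]
gripper_width: -0.001
grasp_force: 0.0
t: 4.82
eef_pos: [0.6395, -0.2973, 0.1655]
tool_rot: [-0.0, 0.93, -0.366, 0.004]
contact_force: [0.0, -0.0, 0.6]
gripper_width: 0.001
grasp_force: 0.0
shift cm [-18.93   9.68  -0.61] spin -1.07 yaw -0.75 p [ 0.6395 -0.2973  0.1655] F [ 0.  -0.   0.6] w 0.001 gf 0.0 q7 -1.98 t 4.82
```

View pics/w3.png

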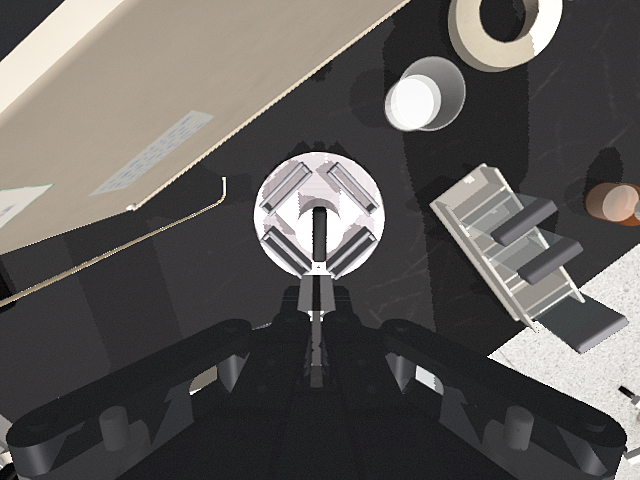

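The gripper shut on nothing. In this view the carrier lies at (320,215), ahead of the fingers, so I'll measure it again.

```bash
cat >> m.py <<'E'
def carrier(c,near,z0=0):
    P=cloud(c);g=c['pixels'];n=np.hypot(P[:,:,0]-near[0],P[:,:,1]-near[1])<.09
    q=P[n&(abs(P[:,:,2]-.08-z0)<.006)&(g.max(2)<90)]; x=q[:,:2]-q[:,:2].mean(0); a=np.linalg.eigh(x.T@x)[1][:,1]
    r=cv2.minAreaRect(q[:,:2].astype(np.float32)); print('grip',len(q),q.mean(0).round(4),r[0],r[1],'ang',np.arctan2(a[1],a[0])%np.pi)
    d=P[n&(g.min(2)>110)&(abs(P[:,:,2]-.006-z0)<.006)][:,:2].astype(np.float32); print('deck',cv2.minEnclosingCircle(d),circ(cv2.convexHull(d).reshape(-1,2)))
E
python3 - <<'E'
from m import *
for n in('wrist','scene'): carrier(cam(n),(.645,-.305))
go()
E
```

```text
grip 732 [ 0.6353 -0.2972  0.0799] (0.6347129344940186, -0.2966635227203369) (0.010585798881947994, 0.04278863966464996) ang 2.3969587398733285
deck ((0.633171021938324, -0.29545214772224426), 0.06773193180561066) (array([ 0.63305726, -0.29589109]), np.float64(0.06692007171319461))
grip 174 [ 0.6337 -0.2955  0.0792] (0.6351209282875061, -0.29555293917655945) (0.011845746077597141, 0.04498567432165146) ang 2.416012533984948
deck ((0.648395299911499, -0.29822486639022827), 0.07759886980056763) (array([ 0.64264567, -0.292896  ]), np.float64(0.06289424242763225))
shift cm [0. 0. 0.] spin 0.0 yaw -0.75 p [ 0.6363 -0.2959  0.1597] F [-0.1  0.6 -1.4] w -0.004 gf 0.0 q7 -1.98 t 4.97
```

```bash
python3 - <<'E'
from m import *
c=cam('wrist');P=cloud(c)
for v in range(255,400,12): print(v,P[v,318].round(4),c['pixels'][v,318], c['depth'][v,318].round(4))
Pw=np.linalg.inv(c['pose'])
o=bot.get_obs(); print(o['eef_pos'],cv2.projectPoints(o['eef_pos'][None],cv2.Rodrigues(Pw[:3,:3])[0],Pw[:3,3],c['K'],np.array(c['distortion'],float))[0], np.array(c['pose'])[:3,3])
for n in ('scene','side'):
  c=cam(n,n+'4.png');Pw=np.linalg.inv(c['pose']); uv=cv2.projectPoints(o['eef_pos'][None],cv2.Rodrigues(Pw[:3,:3])[0],Pw[:3,3],c['K'],np.array(c['distortion'],float))[0].ravel().astype(int);print(uv)
  i=c['pixels'][:,:,::-1].copy();i[uv[1],uv[0]-3:uv[0]+4]=(0,0,255); i=i[uv[1]-70:uv[1]+80,uv[0]-80:uv[0]+80]; cv2.imwrite('pics/z_'+n+'.png',cv2.resize(i,None,fx=3,fy=3))
a=cv2.imread('pics/z_scene.png');b=cv2.imread('pics/z_side.png');cv2.imwrite('pics/z.png',cv2.resize(np.hstack([a,b]),(800,375)))
E
```

```text
255 [ 0.6212 -0.2847  0.08  ] [80 78 80] 0.2662
267 [ 0.5944 -0.2605  0.0103] [250 249 250] 0.3428
279 [ 0.643  -0.3036  0.1995] [32 29 27] 0.1433
291 [ 0.6428 -0.3033  0.2109] [26 24 27] 0.1324
303 [ 0.6428 -0.3032  0.2213] [31 29 32] 0.1223
315 [ 0.6419 -0.3022  0.2277] [65 63 64] 0.1165
327 [ 0.6384 -0.2991  0.2278] [95 94 92] 0.1176
339 [ 0.6349 -0.2958  0.2278] [96 91 93] 0.1189
351 [ 0.6314 -0.2926  0.228 ] [95 90 90] 0.1199
363 [ 0.6276 -0.289   0.2277] [94 89 92] 0.1215
375 [ 0.4937 -0.1671  0.0006] [58 57 58] 0.3882
387 [ 0.6422 -0.3022  0.2641] [45 41 44] 0.0813
399 [ 0.6431 -0.303   0.2696] [33 34 38] 0.0757
[ 0.63602231 -0.29584131  0.15902967] [[[315.7196553  268.41474232]]] [ 0.68413705 -0.34037825  0.332948  ]
[235 168]
[228 220]
```

View pics/z.png

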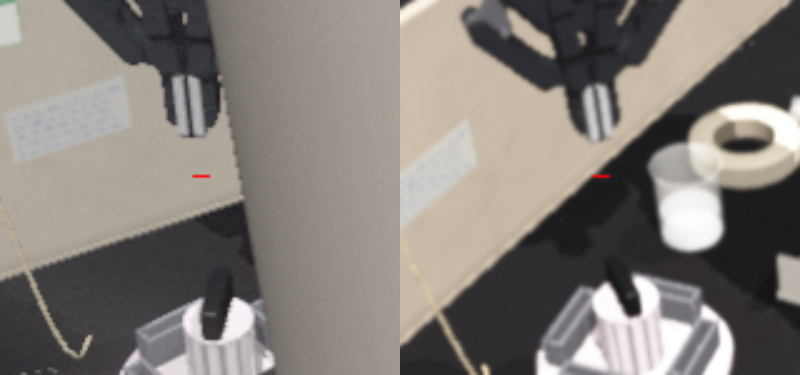

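```bash
python3 - <<'E'
from m import *
S=[]
for n,uv in(('scene',(230.6,152)),('side',(226.8,204.8))):
  c=cam(n); o,d=ray(c,[uv]); d=d[0]/np.linalg.norm(d[0]); S.append((o,d)); P=cloud(c); u,v=map(int,uv)
  print(n,P[v-6:v+5:2,u].round(4).tolist())
A=sum(np.eye(3)-np.outer(d,d) for o,d in S); b=sum((np.eye(3)-np.outer(d,d))@o for o,d in S); x=np.linalg.solve(A,b); print(x,[np.linalg.norm(np.cross(x-o,d)) for o,d in S]); go()
E
```

```text
scene [[0.6282, -0.2874, 0.2031], [0.6311, -0.2887, 0.198], [0.6307, -0.2882, 0.1954], [0.6316, -0.2883, 0.1918], [0.7391, -0.3463, 0.1081], [0.741, -0.3469, 0.1031]]
side [[0.6293, -0.2883, 0.2058], [0.6283, -0.2859, 0.2041], [0.6282, -0.2851, 0.2011], [0.6296, -0.2863, 0.1965], [0.6302, -0.2863, 0.1928], [0.7252, -0.4256, 0.0718]]
[ 0.62975319 -0.28827692  0.19321147] [np.float64(0.0004229452791728213), np.float64(0.00042294527917279744)]
shift cm [0. 0. 0.] spin 0.0 yaw -0.75 p [ 0.6365 -0.296   0.1595] F [ 0.7  0.5 -0.8] w 0.003 gf 0.0 q7 -1.98 t 5.22
```

The fingertips really end about 32 mm above the reported TCP (triangulated z 0.192 against 0.1595), though sideways they agree. I'll allow for that and grasp again.

```bash
python3 -m jog '[[-0.1,0,0,0],[-0.1,0,0,0],[-0.1,0,0,0],[-0.1,0,2,0],[-0.1,0,5,0],[-0.1,0,8,0],[-0.1,0,11,0],[-0.1,0,12.4,0],[-0.1,0,12.4,0],[-0.1,0,12.4,0]]' -1
python3 -m jog '[[0,0,0,0],[0,0,0,0],[0,0,0,0],[0,0,0,0],[0,0,0,0],[0,0,0,0],[0,0,0,0]]' 1 60
python3 -c "
from h import *
go(.6343,-.296,.034,-.752)"
```

```text
t: 6.05
eef_pos: [0.6365, -0.2956, 0.0369]
tool_rot: [0.0, 0.93, -0.366, -0.0]
contact_force: [0.9, -0.8, 0.6]
gripper_width: 0.998
grasp_force: 0.0
t: 6.63
eef_pos: [0.6366, -0.296, 0.0374]
tool_rot: [0.0, 0.93, -0.366, 0.0]
contact_force: [-0.8, -0.5, 4.1]
gripper_width: 0.116
grasp_force: 60.9
shift cm [-0.16  0.16  0.34] spin 0.002 yaw -0.75 p [ 0.6366 -0.296   0.0374] F [-0.8 -0.5  4.1] w 0.116 gf 60.9 q7 -1.98 t 6.63
```

```bash
python3 -m jog '[[0,0,-1,0],[0,0,-4,0],[0,0,-8,0],[0,0,-12,0],[0,0,-12,0],[-2,1,-12,-0.11],[-4,2,-12,-0.22],[-6,3,-12,-0.33],[-8,4,-12,-0.44],[-10,5,-12,-0.55],[-12,6,-12,-0.66],[-14,7,-12,-0.77],[-16,8,-12,-0.88],[-17.5,9,-12,-0.99],[-18.7,9.4,-12,-1.07],[-18.7,9.4,-12,-1.07],[-18.7,9.4,-12,-1.07],[-18.7,9.4,-12,-1.07]]'
python3 - <<'E'
from m import *
go(.435,-.239,None,.32)
for n in('scene','side'): c=cam(n,n+'5.png'); carrier(c,(.435,-.239),.12)
E
```

```text
t: 8.13
eef_pos: [0.4362, -0.2371, 0.157]
tool_rot: [0.0, 0.987, 0.158, 0.0]
contact_force: [0.9, -0.4, -4.8]
gripper_width: 0.117
grasp_force: 59.8
shift cm [-0.18  0.15 -0.  ] spin -0.002 yaw 0.318 p [ 0.4362 -0.2371  0.157 ] F [ 0.9 -0.4 -4.8] w 0.117 gf 59.8 q7 -0.96 t 8.13
grip 279 [ 0.4269 -0.2342  0.1997] (0.43195804953575134, -0.23160752654075623) (0.042187102138996124, 0.025609882548451424) ang 1.0941655617800747
deck ((0.43685248494148254, -0.23705901205539703), 0.06728527694940567) (array([ 0.43670025, -0.23688812]), np.float64(0.06610731689328386))
grip 195 [ 0.4322 -0.2288  0.1994] (0.4318532645702362, -0.22864653170108795) (0.04131658002734184, 0.024127792567014694) ang 0.3405822485257879
deck ((0.43444207310676575, -0.2355315238237381), 0.06687008589506149) (array([ 0.43313964, -0.23224959]), np.float64(0.0635455073511719))
```

View pics/scene5.png

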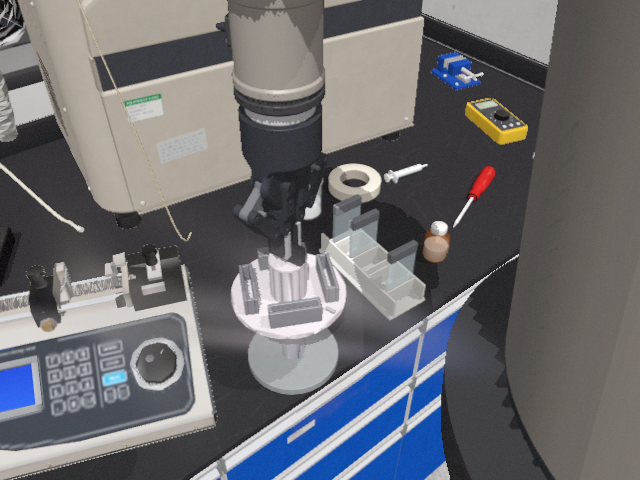

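```bash
python3 -m jog '[[-0.1,0.24,0,0],[-0.1,0.24,2,0],[-0.1,0.24,4,0],[-0.1,0.24,5,0],[-0.1,0.24,6,0],[-0.1,0.24,7,0],[-0.1,0.24,8,0],[-0.1,0.24,9,0],[-0.1,0.24,9,0]]'
python3 -m jog '[[0,0,0.3,0],[0,0,0.6,0],[0,0,0.9,0],[0,0,1.1,0],[0,0,1.1,0]]'
```

```text
t: 8.98
eef_pos: [0.4345, -0.2391, 0.065]
tool_rot: [-0.001, 0.987, 0.159, -0.001]
contact_force: [0.4, -0.6, -4.8]
gripper_width: 0.119
grasp_force: 59.7
t: 9.4
eef_pos: [0.4352, -0.2394, 0.0556]
tool_rot: [-0.0, 0.987, 0.159, -0.0]
contact_force: [0.7, -0.7, -4.5]
gripper_width: 0.116
grasp_force: 59.7
```

No contact at 6 mm above home, below the height where the tab would rest, so the tab is in the keyway. I'll continue down and release.

```bash
python3 -m jog '[[0,0,0.3,0],[0,0,0.5,0],[0,0,0.6,0],[0,0,0.6,0]]'
python3 -m jog '[[0,0,0,0],[0,0,0,0],[0,0,0,0],[0,0,0,0],[0,0,-1,0],[0,0,-4,0],[0,0,-8,0],[0,0,-12,0],[0,0,-15,0],[0,0,-18,0],[0,0,-18,0],[0,0,-18,0]]' -1
python3 - <<'E'
from m import *
go()
for n in('scene','wrist'): c=cam(n,n+'6.png'); carrier(c,(.435,-.239),.012)
E
```

```text
t: 9.73
eef_pos: [0.4352, -0.2394, 0.0496]
tool_rot: [-0.0, 0.987, 0.159, -0.0]
contact_force: [-0.0, 0.8, -4.2]
gripper_width: 0.121
grasp_force: 59.8
t: 10.73
eef_pos: [0.4365, -0.24, 0.2324]
tool_rot: [0.002, 0.987, 0.159, 0.002]
contact_force: [-0.6, 0.3, -0.5]
gripper_width: 1.001
grasp_force: 0.0
shift cm [0. 0. 0.] spin 0.0 yaw 0.32 p [ 0.4365 -0.24    0.2324] F [-0.6  0.3 -0.5] w 1.001 gf 0.0 q7 -0.92 t 10.73
grip 350 [ 0.4339 -0.2381  0.0909] (0.435455322265625, -0.23890525102615356) (0.04363865405321121, 0.012915266677737236) ang 0.3094144894824771
deck ((0.4352445900440216, -0.24009542167186737), 0.06766411662101746) (array([ 0.43573119, -0.23931162]), np.float64(0.0662553581487824))
grip 527 [ 0.4346 -0.239   0.0919] (0.43394678831100464, -0.23926524817943573) (0.04375608637928963, 0.010711965151131153) ang 0.3228317831013565
deck ((0.43334054946899414, -0.23896391689777374), 0.06612588465213776) (array([ 0.43333918, -0.23908302]), np.float64(0.06567437037405699))
```

View pics/wrist6.png

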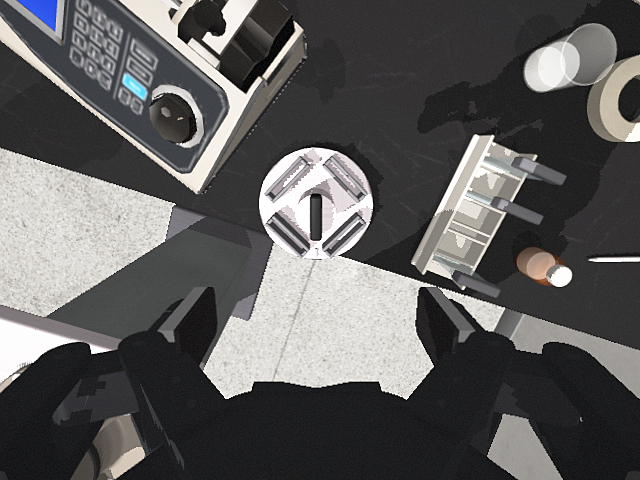

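The grip top is at z 0.092, so the carrier is home at about (0.435,−0.239), yaw 0.32. The wrist view shows three plates, tops near (540,170), (515,207) and (472,283). I'll move over the rack to measure their tops.

```bash
cat >> m.py <<'E'
def tops(c,ctr=(.475,-.405),lo=.096,hi=.11,R=.12):
    P=cloud(c); m=((abs(P[:,:,2]-(lo+hi)/2)<(hi-lo)/2)&(np.hypot(P[:,:,0]-ctr[0],P[:,:,1]-ctr[1])<R)&(c['pixels'].max(2)<200)).astype(np.uint8)
    n,l,s,_=cv2.connectedComponentsWithStats(m)
    for k in range(1,n):
        if s[k,4]<40: continue
        q=P[l==k]; r=cv2.minAreaRect(q[:,:2].astype(np.float32)); x=q[:,:2]-q[:,:2].mean(0); a=np.linalg.eigh(x.T@x)[1][:,1]
        print('top',len(q),'mid',np.round(r[0],4),np.round(r[1],4),'z',np.median(q[:,2]).round(4),'long-axis ang',(np.arctan2(a[1],a[0])%np.pi).round(3))
E
python3 -m jog '[[0,3,0,0],[0,6,0,0],[0,9,0,0],[0,12,0,0],[-1,15,0,0],[-2,16,0,0],[-2,16,0,0],[-2,16,0,0]]'
python3 - <<'E'
from m import *
go()
for n in('wrist','scene','side'): 
    c=cam(n,n+'7.png'); print(n); tops(c)
    P=cloud(c); q=P[(abs(P[:,:,2]-.036)<.003)&(c['pixels'].min(2)>100)&(np.hypot(P[:,:,0]-.475,P[:,:,1]+.405)<.11)]; print('rack',cv2.minAreaRect(q[:,:2].astype(np.float32)))
E
```

```text
t: 11.5
eef_pos: [0.4653, -0.3973, 0.2281]
tool_rot: [-0.001, 0.987, 0.158, -0.001]
contact_force: [0.3, 0.5, -0.5]
gripper_width: 0.997
grasp_force: 0.0
shift cm [0. 0. 0.] spin 0.0 yaw 0.318 p [ 0.4653 -0.3973  0.2281] F [ 0.3  0.5 -0.5] w 0.997 gf 0.0 q7 -0.7 t 11.5
wrist
top 550 mid [ 0.5417 -0.4184] [0.0459 0.0102] z 0.102 long-axis ang 1.509
top 396 mid [ 0.5017 -0.416 ] [0.046  0.0101] z 0.102 long-axis ang 1.485
top 529 mid [ 0.4218 -0.411 ] [0.0457 0.0107] z 0.1021 long-axis ang 1.51
rack ((0.4797430634498596, -0.4502570331096649), (0.12826266884803772, 0.16942739486694336), 86.6129150390625)
scene
top 213 mid [ 0.5433 -0.4184] [0.0467 0.0126] z 0.1017 long-axis ang 1.506
top 229 mid [ 0.5035 -0.4154] [0.0461 0.0115] z 0.1015 long-axis ang 1.505
top 268 mid [ 0.4237 -0.411 ] [0.047  0.0118] z 0.1015 long-axis ang 1.487
rack ((0.48189806938171387, -0.44865626096725464), (0.12686079740524292, 0.16975121200084686), 86.6248550415039)
side
top 134 mid [ 0.5406 -0.4163] [0.0465 0.0108] z 0.1018 long-axis ang 1.497
top 138 mid [ 0.5007 -0.4157] [0.0483 0.0107] z 0.102 long-axis ang 1.5
top 141 mid [ 0.4208 -0.4095] [0.0473 0.0099] z 0.1019 long-axis ang 1.492
rack ((0.4795386791229248, -0.4452575445175171), (0.12396778166294098, 0.1707896590232849), 87.35112762451172)
```

View pics/wrist7.png

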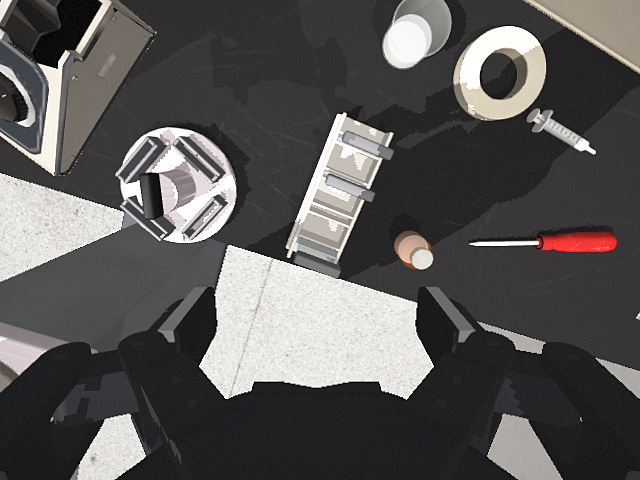

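Plate tops measured by the wrist camera: A (0.5418,−0.418), B (0.502,−0.416), C (0.422,−0.411), all at z 0.102 with spacings of 40 and 80 mm as expected. Plate yaw is 1.509. I'll start with C.

```bash
python3 -m jog '[[-1,0,0,-0.12],[-2,0,0,-0.24],[-3,0,0,-0.36],[-4,0,0,-0.48],[-4.5,0,0,-0.6],[-4.5,0,0,-0.72],[-4.5,0,0,-0.84],[-4.5,0,0,-0.96],[-4.5,0,2,-1.08],[-4.5,0,5,-1.19],[-4.5,0,8,-1.19],[-4.5,0,10,-1.19],[-4.5,0,10,-1.19],[-4.5,0,10,-1.19]]' 0.4 40
python3 - <<'E'
from m import *
go(.422,-.411,.054,1.509); c=cam('wrist','w8.png'); tops(c)
E
```

```text
t: 12.82
eef_pos: [0.424, -0.4103, 0.1295]
tool_rot: [-0.001, 0.728, 0.686, 0.0]
contact_force: [0.6, -0.3, 0.8]
gripper_width: 0.302
grasp_force: 0.0
shift cm [-0.1  -0.18  7.56] spin 0.002 yaw 1.511 p [ 0.424  -0.4103  0.1295] F [ 0.6 -0.3  0.8] w 0.302 gf 0.0 q7 0.44 t 12.82
top 1057 mid [ 0.4215 -0.4111] [0.0459 0.0096] z 0.1022 long-axis ang 1.51
top 1244 mid [ 0.5013 -0.416 ] [0.0462 0.0106] z 0.1019 long-axis ang 1.509
top 1356 mid [ 0.5411 -0.4182] [0.0457 0.0113] z 0.1019 long-axis ang 1.508
```

View pics/w8.png

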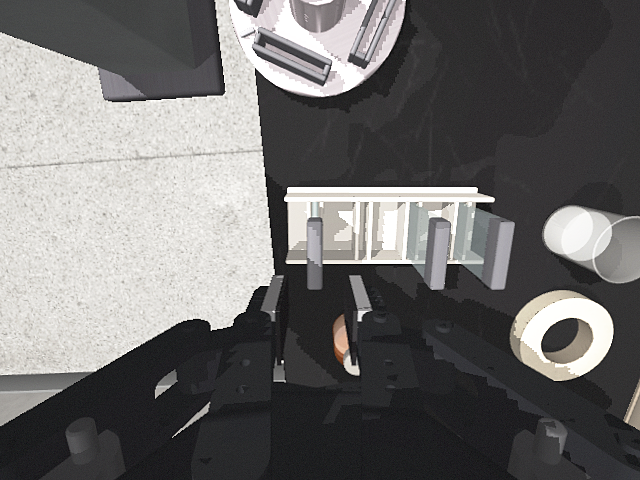

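The plate grip is between the fingers and the alignment looks good; the bottle lies clear behind. I'll descend, grip and lift straight up.

```bash
python3 -m jog '[[-0.05,-0.2,1,0],[-0.05,-0.2,4,0],[-0.05,-0.2,6.5,0],[-0.05,-0.2,7.5,0],[-0.05,-0.2,7.5,0],[-0.05,-0.2,7.5,0]]'
python3 -m jog '[[0,0,0,0],[0,0,0,0],[0,0,0,0],[0,0,0,0],[0,0,0,0],[0,0,0,0]]' 1 40
python3 -c "
from h import *
go()"
```

```text
t: 13.37
eef_pos: [0.4224, -0.4125, 0.0556]
tool_rot: [0.0, 0.728, 0.685, 0.0]
contact_force: [0.7, -0.1, 0.5]
gripper_width: 0.302
grasp_force: 0.0
t: 13.87
eef_pos: [0.4231, -0.4131, 0.0567]
tool_rot: [0.002, 0.728, 0.685, 0.0]
contact_force: [0.2, 0.1, 6.9]
gripper_width: 0.102
grasp_force: 42.4
shift cm [0. 0. 0.] spin 0.0 yaw 1.51 p [ 0.4231 -0.4131  0.0567] F [0.2 0.1 6.9] w 0.102 gf 42.4 q7 0.41 t 13.87
```

```bash
python3 -m jog '[[0,0,-1,0],[0,0,-3,0],[0,0,-6,0],[0,0,-9,0],[0,0,-12,0],[0,0,-12,0],[0,0,-12,0]]'
python3 - <<'E'
from m import *
go()
s=lambda a:(.4349+.045*np.cos(a),-.2394+.045*np.sin(a))
off=.0018
for n,a,y in((1,2.676,1.105),(3,-.465,1.105),(0,1.105,2.676),(2,-2.036,2.676)):
    x=s(a); print(n,np.round(x,4)); go(x[0]-off*np.cos(y),x[1]-off*np.sin(y),.18,y)
for n in('side','scene'): tops(cam(n),(.422,-.411),.205,.24,.05)
E
```

```text
t: 14.45
eef_pos: [0.423, -0.4131, 0.1776]
tool_rot: [0.002, 0.728, 0.685, 0.0]
contact_force: [-0.9, 0.6, -0.7]
gripper_width: 0.107
grasp_force: 41.5
shift cm [0. 0. 0.] spin 0.0 yaw 1.51 p [ 0.423  -0.4131  0.1776] F [-0.9  0.6 -0.7] w 0.107 gf 41.5 q7 0.47 t 14.45
1 [ 0.3947 -0.2192]
shift cm [19.01 -4.08 -0.32] spin 0.405 yaw 1.51 p [ 0.423  -0.4131  0.1776] F [-0.9  0.6 -0.7] w 0.107 gf 41.5 q7 0.47 t 14.45
3 [ 0.4751 -0.2596]
shift cm [15.47  4.2  -0.28] spin 0.405 yaw 1.51 p [ 0.423  -0.4131  0.1776] F [-0.9  0.6 -0.7] w 0.107 gf 41.5 q7 0.47 t 14.45
0 [ 0.4551 -0.1992]
shift cm [21.47  2.07 -0.3 ] spin -1.166 yaw 1.51 p [ 0.423  -0.4131  0.1776] F [-0.9  0.6 -0.7] w 0.107 gf 41.5 q7 0.47 t 14.45
2 [ 0.4147 -0.2796]
shift cm [13.2  -1.47 -0.29] spin -1.166 yaw 1.51 p [ 0.423  -0.4131  0.1776] F [-0.9  0.6 -0.7] w 0.107 gf 41.5 q7 0.47 t 14.45
top 498 mid [ 0.4203 -0.4072] [0.0394 0.0327] z 0.2241 long-axis ang 0.114
top 775 mid [ 0.4193 -0.4023] [0.0389 0.027 ] z 0.2224 long-axis ang 0.427
```

```bash
python3 -m jog '[[3,0.8,0,0.08],[6,1.6,0,0.16],[9,2.4,0,0.24],[12,3.2,0,0.32],[14.5,3.9,0,0.4],[15.5,4.2,0,0.405],[15.5,4.2,0,0.405],[15.5,4.2,0,0.405],[15.5,4.2,4,0.405],[15.5,4.2,7.5,0.405],[15.5,4.2,7.5,0.405],[15.5,4.2,7.5,0.405]]'
python3 - <<'E'
from m import *
y=1.105;go(.4751-.0018*np.cos(y),-.2596-.0018*np.sin(y),None,y)
I=[]
for n in('scene','side'):
  c=cam(n);p=np.array([.4751,-.2596,.06]);Pw=np.linalg.inv(c['pose']); u,v=cv2.projectPoints(p[None],cv2.Rodrigues(Pw[:3,:3])[0],Pw[:3,3],c['K'],np.array(c['distortion'],float))[0].ravel().astype(int)
  I.append(cv2.resize(c['pixels'][v-60:v+60,u-60:u+60,::-1],(400,400),interpolation=cv2.INTER_CUBIC))
cv2.imwrite('pics/ins1.png',np.hstack(I))
E
```

```text
t: 15.55
eef_pos: [0.4711, -0.2609, 0.0985]
tool_rot: [-0.002, 0.852, 0.524, -0.001]
contact_force: [0.8, -0.5, -0.6]
gripper_width: 0.101
grasp_force: 41.5
shift cm [ 0.12  0.29 -0.  ] spin -0.002 yaw 1.103 p [ 0.4711 -0.2609  0.0985] F [ 0.8 -0.5 -0.6] w 0.101 gf 41.5 q7 -0.24 t 15.55
```

View pics/ins1.png

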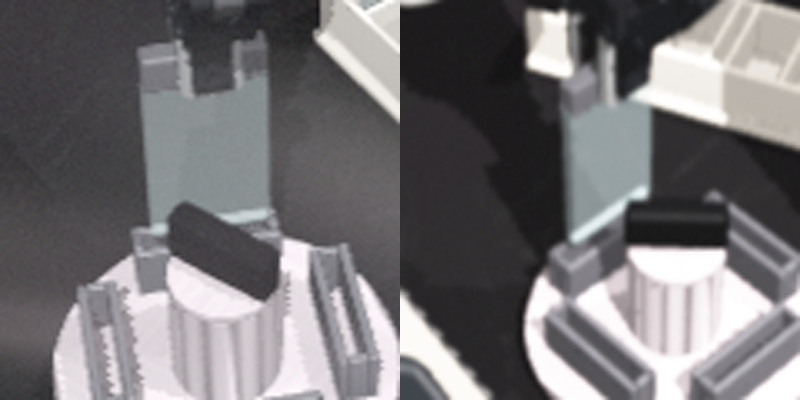

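The plate hangs just above the near rim of socket 3 in both views. I'll apply the small correction and re-read.

```bash
python3 -m jog '[[0.1,0.25,0,0],[0.1,0.25,0,0],[0.1,0.25,0,0],[0.1,0.25,0,0]]'
python3 - <<'E'
from m import *
y=1.105;p=[]
for k in range(8):
    p.append(bot.get_obs()['eef_pos']); bot.read_camera('side')
print(np.round(p,4).tolist(),np.mean(p,0),np.std(p,0)); go(.4751-.0018*np.cos(y),-.2596-.0018*np.sin(y),None,y)
E
```

```text
t: 15.98
eef_pos: [0.4764, -0.2605, 0.1006]
tool_rot: [0.001, 0.851, 0.525, 0.0]
contact_force: [0.9, 0.5, -0.1]
gripper_width: 0.108
grasp_force: 41.5
[[0.4764, -0.2605, 0.1006], [0.4762, -0.2604, 0.1004], [0.4761, -0.2603, 0.1002], [0.476, -0.2603, 0.1001], [0.4759, -0.2603, 0.1], [0.476, -0.2602, 0.0999], [0.4759, -0.2603, 0.0998], [0.4759, -0.2602, 0.0998]] [ 0.47603952 -0.26030954  0.10010044] [1.61593413e-04 8.34508198e-05 2.75666941e-04]
shift cm [-0.16 -0.1   0.  ] spin -0.0 yaw 1.105 p [ 0.4759 -0.2602  0.0998] F [ 0.1 -0.7 -0.9] w 0.104 gf 41.5 q7 -0.25 t 16.38
```

```bash
python3 -m jog '[[-0.15,-0.1,0,0],[-0.15,-0.1,0,0],[-0.15,-0.1,0,0],[-0.15,-0.1,0.4,0],[-0.15,-0.1,0.7,0],[-0.15,-0.1,1,0],[-0.15,-0.1,1.2,0],[-0.15,-0.1,1.2,0],[-0.15,-0.1,1.2,0]]'
python3 -c "
from h import *
go(.4743,-.2612,.0687,1.105)"
```

```text
t: 17.13
eef_pos: [0.4743, -0.2611, 0.0876]
tool_rot: [-0.0, 0.851, 0.525, -0.0]
contact_force: [1.0, -0.6, -0.4]
gripper_width: 0.104
grasp_force: 41.5
shift cm [-0.01  0.01  1.89] spin -0.0 yaw 1.105 p [ 0.4743 -0.2611  0.0876] F [ 1.  -0.6 -0.4] w 0.104 gf 41.5 q7 -0.25 t 17.13
```

The foot is 5 mm inside the socket with no contact force, so I continue down.

```bash
python3 -m jog '[[0,0,0.4,0],[0,0,0.8,0],[0,0,1.2,0],[0,0,1.5,0],[0,0,1.75,0],[0,0,1.75,0],[0,0,1.75,0]]'
python3 -c "
from h import *
go(.4743,-.2612,.0687,1.105)"
```

```text
t: 17.72
eef_pos: [0.4743, -0.2611, 0.0701]
tool_rot: [-0.0, 0.851, 0.525, -0.0]
contact_force: [-0.1, -0.9, 0.6]
gripper_width: 0.104
grasp_force: 41.5
shift cm [-0.01  0.    0.14] spin -0.0 yaw 1.105 p [ 0.4743 -0.2611  0.0701] F [-0.1 -0.9  0.6] w 0.104 gf 41.5 q7 -0.26 t 17.72
```

Now 1.4 mm above the floor. I release with a partial opening, rise, and measure.

```bash
python3 -m jog '[[0,0,0.1,0],[0,0,0.1,0],[0,0,0.1,0],[0,0,0.1,0],[0,0,0.1,0],[0,0,0.1,0],[0,0,-1,0],[0,0,-4,0],[0,0,-8,0],[0,0,-12,0],[0,0,-12,0],[0,0,-12,0]]' 0.4
python3 - <<'E'
from m import *
c=cam('wrist');tops(c,(.475,-.26),.108,.125,.06); tops(c); carrier(c,(.435,-.239),.012)
c=cam('scene');tops(c,(.475,-.26),.108,.125,.06)
go(.502,-.4175,.18,1.509)
E
```

```text
t: 18.72
eef_pos: [0.4763, -0.2619, 0.1938]
tool_rot: [0.003, 0.851, 0.525, 0.002]
contact_force: [0.0, 0.3, -1.0]
gripper_width: 0.3
grasp_force: 0.0
top 717 mid [ 0.478  -0.2615] [0.046  0.0096] z 0.114 long-axis ang 1.113
grip 634 [ 0.4347 -0.2387  0.0919] (0.43423864245414734, -0.23887869715690613) (0.042419612407684326, 0.011413240805268288) ang 0.31714298504880123
deck ((0.4337812662124634, -0.23964360356330872), 0.0663733258843422) (array([ 0.43351767, -0.23921181]), np.float64(0.06559088242885819))
top 322 mid [ 0.4799 -0.2618] [0.0463 0.0117] z 0.1133 long-axis ang 1.095
shift cm [-12.71   9.54   1.03] spin -0.404 yaw 1.105 p [ 0.4739 -0.2611  0.1903] F [ 0.4  0.4 -0.8] w 0.299 gf 0.0 q7 -0.19 t 18.82
```

Plate C is fully down (top z 0.114). Next is plate B.

```bash
python3 -m jog '[[-3,2.2,1,-0.1],[-6,4.4,1,-0.2],[-9,6.6,1,-0.3],[-11,8.5,1,-0.4],[-12.5,9.5,1,-0.404],[-12.5,9.5,1,-0.404],[-12.5,9.5,3,-0.404],[-12.5,9.5,6,-0.404],[-12.5,9.5,6,-0.404],[-12.5,9.5,6,-0.404],[-12.5,9.5,6,-0.404]]'
python3 - <<'E'
from m import *
c=cam('wrist');tops(c);go(.5022,-.4158,.055,1.509)
E
```

```text
t: 19.73
eef_pos: [0.5033, -0.4149, 0.1307]
tool_rot: [-0.0, 0.729, 0.685, 0.0]
contact_force: [0.3, -0.2, 1.2]
gripper_width: 0.295
grasp_force: 0.0
top 989 mid [ 0.5014 -0.4158] [0.0456 0.0097] z 0.1022 long-axis ang 1.503
top 1129 mid [ 0.5414 -0.4181] [0.0458 0.0103] z 0.1021 long-axis ang 1.515
shift cm [-0.04 -0.17  7.66] spin 0.0 yaw 1.509 p [ 0.5038 -0.4154  0.1316] F [-0.1 -0.6 -0.8] w 0.301 gf 0.0 q7 0.36 t 19.78
```

```bash
python3 -m jog '[[0,-0.15,1,0],[0,-0.15,4,0],[0,-0.15,6.5,0],[0,-0.15,7.6,0],[0,-0.15,7.6,0],[0,-0.15,7.6,0]]'
python3 -m jog '[[0,0,0,0],[0,0,0,0],[0,0,0,0],[0,0,0,0],[0,0,0,0],[0,0,0,0]]' 1 40
python3 -c "
from h import *
go()"
python3 -m jog '[[0,0,-1,0],[0,0,-3,0],[0,0,-6,0],[0,0,-9,0],[0,0,-12,0],[0,0,-12,0],[0,0,-12,0],[0,0,-12,0],[0,0,-12,0]]'
python3 - <<'E'
from h import *
go(.3947,-.2192,None,1.105)
E
```

```text
t: 20.28
eef_pos: [0.5018, -0.4154, 0.0547]
tool_rot: [0.0, 0.729, 0.685, 0.0]
contact_force: [-0.2, 0.3, 0.5]
gripper_width: 0.297
grasp_force: 0.0
t: 20.78
eef_pos: [0.5028, -0.4162, 0.0562]
tool_rot: [0.002, 0.729, 0.685, 0.0]
contact_force: [-0.8, -0.2, 6.4]
gripper_width: 0.109
grasp_force: 42.7
shift cm [0. 0. 0.] spin 0.0 yaw 1.509 p [ 0.5028 -0.4162  0.0562] F [-0.8 -0.2  6.4] w 0.109 gf 42.7 q7 0.33 t 20.78
t: 21.53
eef_pos: [0.5006, -0.4149, 0.1731]
tool_rot: [-0.001, 0.729, 0.685, -0.0]
contact_force: [-0.2, 0.7, 0.0]
gripper_width: 0.105
grasp_force: 41.8
shift cm [ 18.88 -11.78   0.05] spin 0.404 yaw 1.509 p [ 0.5006 -0.4149  0.1731] F [-0.2  0.7  0. ] w 0.105 gf 41.8 q7 0.38 t 21.53
```

```bash
python3 -m jog '[[1,-0.6,-2,0],[4,-2.4,-2,0.1],[7,-4.2,-2,0.2],[10,-6,-2,0.3],[13,-8,-2,0.4],[16,-10,-2,0.404],[18,-11.3,-2,0.404],[18.9,-11.8,-2,0.404],[18.9,-11.8,-2,0.404],[18.9,-11.8,2,0.404],[18.9,-11.8,5,0.404],[18.9,-11.8,7.5,0.404],[18.9,-11.8,7.5,0.404],[18.9,-11.8,7.5,0.404],[18.9,-11.8,7.5,0.404],[18.9,-11.8,7.5,0.404],[18.9,-11.8,7.5,0.404]]'
python3 - <<'E'
from h import *
go(.3947,-.2192,.0682,1.105)
E
```

```text
t: 22.95
eef_pos: [0.3968, -0.2203, 0.1008]
tool_rot: [0.001, 0.851, 0.525, 0.001]
contact_force: [-0.8, 0.1, -0.7]
gripper_width: 0.106
grasp_force: 41.7
shift cm [ 0.   -0.25  3.25] spin -0.001 yaw 1.104 p [ 0.3968 -0.2203  0.1008] F [-0.8  0.1 -0.7] w 0.106 gf 41.7 q7 -0.24 t 22.95
```

```bash
python3 -m jog '[[0,-0.2,0,0],[0,-0.2,0,0],[0,-0.2,0,0],[0,-0.2,0,0],[0,-0.2,0,0],[0,-0.2,0,0]]'
python3 - <<'E'
from h import *
go(.3947,-.2192,.0682,1.105)
I=[]
for n in('scene','side'):
  c=cam(n);p=np.array([.3947,-.2192,.06]);Pw=np.linalg.inv(c['pose']); u,v=cv2.projectPoints(p[None],cv2.Rodrigues(Pw[:3,:3])[0],Pw[:3,3],c['K'],np.array(c['distortion'],float))[0].ravel().astype(int)
  I.append(cv2.resize(c['pixels'][v-60:v+60,u-60:u+60,::-1],(400,400),interpolation=cv2.INTER_CUBIC))
cv2.imwrite('pics/ins2.png',np.hstack(I))
E
```

```text
t: 23.45
eef_pos: [0.3938, -0.2186, 0.0994]
tool_rot: [0.0, 0.851, 0.525, 0.0]
contact_force: [-0.1, -0.0, -0.9]
gripper_width: 0.105
grasp_force: 41.7
shift cm [-0.01  0.11  3.12] spin -0.0 yaw 1.105 p [ 0.3938 -0.2186  0.0994] F [-0.1 -0.  -0.9] w 0.105 gf 41.7 q7 -0.24 t 23.45
```

View pics/ins2.png

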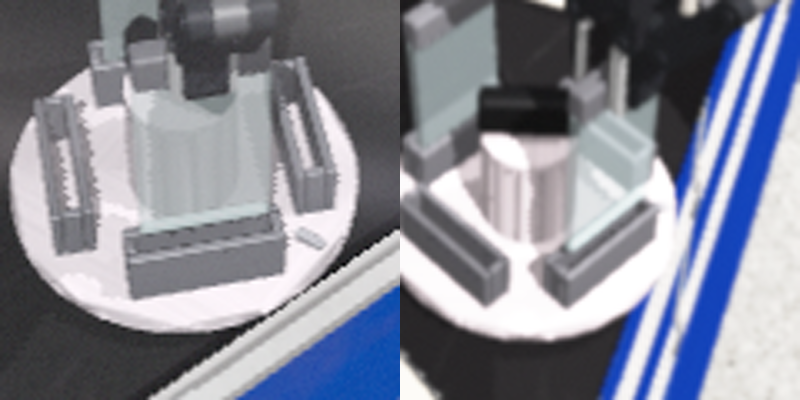

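Plate B hangs over socket 1, parallel to it and centred in both views.

```bash
python3 -m jog '[[0,0.1,0,0],[0,0.1,0,0],[0,0.1,0.4,0],[0,0.1,0.7,0],[0,0.1,1,0],[0,0.1,1.2,0],[0,0.1,1.2,0],[0,0.1,1.2,0]]'
python3 -m jog '[[0,0,0.4,0],[0,0,0.8,0],[0,0,0.8,0],[0,0,0.8,0]]'
python3 -c "
from h import *
go(.3947,-.2192,.0682,1.105)"
```

```text
t: 24.22
eef_pos: [0.3945, -0.2189, 0.0871]
tool_rot: [-0.0, 0.851, 0.525, -0.0]
contact_force: [0.5, -0.6, -0.9]
gripper_width: 0.11
grasp_force: 41.7
t: 24.55
eef_pos: [0.3944, -0.2189, 0.079]
tool_rot: [-0.0, 0.851, 0.525, -0.0]
contact_force: [-0.2, 0.8, -0.3]
gripper_width: 0.102
grasp_force: 41.7
shift cm [-0.02  0.05  1.08] spin -0.0 yaw 1.105 p [ 0.3944 -0.2189  0.079 ] F [-0.2  0.8 -0.3] w 0.102 gf 41.7 q7 -0.27 t 24.55
```

```bash
python3 -m jog '[[0,0,0.4,0],[0,0,0.8,0],[0,0,0.95,0],[0,0,0.95,0],[0,0,0.95,0]]'
python3 -m jog '[[0,0,0,0],[0,0,0,0],[0,0,0,0],[0,0,0,0],[0,0,0,0],[0,0,-1,0],[0,0,-4,0],[0,0,-8,0],[0,0,-12,0],[0,0,-12,0],[0,0,-12,0],[0,0,-12,0]]' 0.4
python3 - <<'E'
from m import *
c=cam('wrist');tops(c,(.435,-.24),.108,.125,.09); carrier(c,(.435,-.239),.012)
c=cam('scene');tops(c,(.435,-.24),.108,.125,.09)
go(.5422,-.4182,.18,1.509)
E
```

```text
t: 24.97
eef_pos: [0.3945, -0.2189, 0.0696]
tool_rot: [-0.0, 0.851, 0.525, -0.0]
contact_force: [0.3, -0.4, -0.3]
gripper_width: 0.105
grasp_force: 41.7
t: 25.97
eef_pos: [0.3944, -0.219, 0.1903]
tool_rot: [0.0, 0.851, 0.525, 0.0]
contact_force: [-0.7, 0.2, 0.0]
gripper_width: 0.296
grasp_force: 0.0
top 747 mid [ 0.3986 -0.2212] [0.0458 0.0095] z 0.114 long-axis ang 1.111
top 862 mid [ 0.4781 -0.2613] [0.0459 0.0108] z 0.1138 long-axis ang 1.106
grip 740 [ 0.4337 -0.2378  0.0916] (0.45024001598358154, -0.23647551238536835) (0.07607980817556381, 0.018409566953778267) ang 0.31163635854883287
deck ((0.43328407406806946, -0.2391916960477829), 0.06630612164735794) (array([ 0.43332819, -0.2390832 ]), np.float64(0.06584519832181887))
top 189 mid [ 0.4842 -0.2535] [0.0275 0.0111] z 0.1134 long-axis ang 1.074
top 396 mid [ 0.4003 -0.2214] [0.0458 0.012 ] z 0.1132 long-axis ang 1.1
shift cm [-11.16  22.24   0.85] spin -0.404 yaw 1.105 p [ 0.3937 -0.2186  0.189 ] F [-0.5 -0.3 -0.5] w 0.301 gf 0.0 q7 -0.17 t 26.07
```

B is fully down too (z 0.114). Now plate A.

```bash
python3 -m jog '[[-1.5,3,0,-0.1],[-3,6,0,-0.2],[-4.5,9,0,-0.3],[-6,12,0,-0.4],[-7.5,15,0,-0.404],[-9,18,0,-0.404],[-10.2,20.5,0,-0.404],[-11.15,22.25,0,-0.404],[-11.15,22.25,2,-0.404],[-11.15,22.25,5.5,-0.404],[-11.15,22.25,5.5,-0.404],[-11.15,22.25,5.5,-0.404],[-11.15,22.25,5.5,-0.404],[-11.15,22.25,5.5,-0.404],[-11.15,22.25,5.5,-0.404]]'
python3 - <<'E'
from m import *
c=cam('wrist');tops(c);go(.5422,-.4182,.055,1.509)
E
```

```text
t: 27.32
eef_pos: [0.5443, -0.419, 0.1368]
tool_rot: [0.001, 0.729, 0.685, 0.0]
contact_force: [-0.4, 0.2, -0.4]
gripper_width: 0.3
grasp_force: 0.0
top 825 mid [ 0.5415 -0.4181] [0.0458 0.0094] z 0.1021 long-axis ang 1.488
shift cm [ 0.08 -0.21  8.16] spin -0.0 yaw 1.509 p [ 0.5441 -0.419   0.1366] F [ 0.5 -0.4 -0.4] w 0.3 gf 0.0 q7 0.33 t 27.37
```

```bash
python3 -m jog '[[0.1,-0.18,1,0],[0.1,-0.18,4,0],[0.1,-0.18,7,0],[0.1,-0.18,8.1,0],[0.1,-0.18,8.1,0],[0.1,-0.18,8.1,0],[0.1,-0.18,8.1,0]]'
python3 -m jog '[[0,0,0,0],[0,0,0,0],[0,0,0,0],[0,0,0,0],[0,0,0,0],[0,0,0,0]]' 1 40
python3 -c "
from h import *
go()"
python3 -m jog '[[0,0,-1,0],[0,0,-3,0],[0,0,-6,0],[0,0,-9,0],[0,0,-12,0],[0,0,-14,0],[0,0,-14,0],[0,0,-14,0],[0,0,-14,0],[0,0,-14,0]]'
python3 - <<'E'
from h import *
go(.4147,-.2796,None,2.676)
go(.4551,-.1992,None,2.676)
E
```

```text
t: 27.95
eef_pos: [0.5428, -0.4181, 0.0556]
tool_rot: [0.001, 0.729, 0.685, 0.0]
contact_force: [1.2, 0.2, 1.1]
gripper_width: 0.299
grasp_force: 0.0
t: 28.45
eef_pos: [0.5428, -0.4183, 0.0559]
tool_rot: [0.002, 0.729, 0.685, 0.0]
contact_force: [-0.3, -0.1, 5.7]
gripper_width: 0.105
grasp_force: 42.1
shift cm [0. 0. 0.] spin 0.0 yaw 1.509 p [ 0.5428 -0.4183  0.0559] F [-0.3 -0.1  5.7] w 0.105 gf 42.1 q7 0.3 t 28.45
t: 29.28
eef_pos: [0.5406, -0.417, 0.1923]
tool_rot: [-0.001, 0.729, 0.685, -0.0]
contact_force: [0.5, -0.7, -0.3]
gripper_width: 0.107
grasp_force: 41.2
shift cm [ 12.93 -13.41   0.05] spin -1.167 yaw 1.509 p [ 0.5406 -0.417   0.1923] F [ 0.5 -0.7 -0.3] w 0.107 gf 41.2 q7 0.35 t 29.28
shift cm [21.21 -9.88  0.05] spin -1.167 yaw 1.509 p [ 0.5406 -0.417   0.1923] F [ 0.5 -0.7 -0.3] w 0.107 gf 41.2 q7 0.35 t 29.28
```

```bash
python3 -m jog '[[1.3,-1.3,0,-0.12],[2.6,-2.7,0,-0.24],[4,-4,0,-0.36],[5.3,-5.4,0,-0.48],[6.6,-6.7,0,-0.6],[8,-8,0,-0.72],[9.3,-9.4,0,-0.84],[10.6,-10.7,0,-0.96],[12,-12.3,0,-1.08],[12.9,-13.4,0,-1.167],[12.9,-13.4,0,-1.167],[12.9,-13.4,3,-1.167],[12.9,-13.4,6,-1.167],[12.9,-13.4,9.2,-1.167],[12.9,-13.4,9.2,-1.167],[12.9,-13.4,9.2,-1.167],[12.9,-13.4,9.2,-1.167],[12.9,-13.4,9.2,-1.167],[12.9,-13.4,9.2,-1.167]]'
python3 - <<'E'
from m import *
go(.4147,-.2796,.068,2.676)
E
```

```text
t: 30.87
eef_pos: [0.4171, -0.2812, 0.1035]
tool_rot: [0.001, 0.231, 0.973, -0.001]
contact_force: [0.6, -0.0, -0.6]
gripper_width: 0.106
grasp_force: 41.1
shift cm [0.3  0.04 3.55] spin -0.001 yaw 2.675 p [ 0.4171 -0.2812  0.1035] F [ 0.6 -0.  -0.6] w 0.106 gf 41.1 q7 1.29 t 30.87
```

```bash
python3 -m jog '[[0.25,0,0,0],[0.25,0,0,0],[0.25,0,0,0],[0.25,0,0,0],[0.25,0,0,0],[0.25,0,0,0],[0.25,0,0,0],[0.25,0,0,0]]'
python3 - <<'E'
from h import *
go(.4147,-.2796,.068,2.676)
I=[]
for n in('scene','side'):
  c=cam(n);p=np.array([.4147,-.2796,.06]);Pw=np.linalg.inv(c['pose']); u,v=cv2.projectPoints(p[None],cv2.Rodrigues(Pw[:3,:3])[0],Pw[:3,3],c['K'],np.array(c['distortion'],float))[0].ravel().astype(int)
  I.append(cv2.resize(c['pixels'][v-60:v+60,u-60:u+60,::-1],(400,400),interpolation=cv2.INTER_CUBIC))
cv2.imwrite('pics/ins3.png',np.hstack(I))
E
```

```text
t: 31.53
eef_pos: [0.4136, -0.2793, 0.1018]
tool_rot: [-0.0, 0.231, 0.973, 0.0]
contact_force: [0.1, 0.1, -0.9]
gripper_width: 0.102
grasp_force: 41.1
shift cm [-0.11  0.02  3.38] spin -0.0 yaw 2.676 p [ 0.4136 -0.2793  0.1018] F [ 0.1  0.1 -0.9] w 0.102 gf 41.1 q7 1.29 t 31.53
```

View pics/ins3.png

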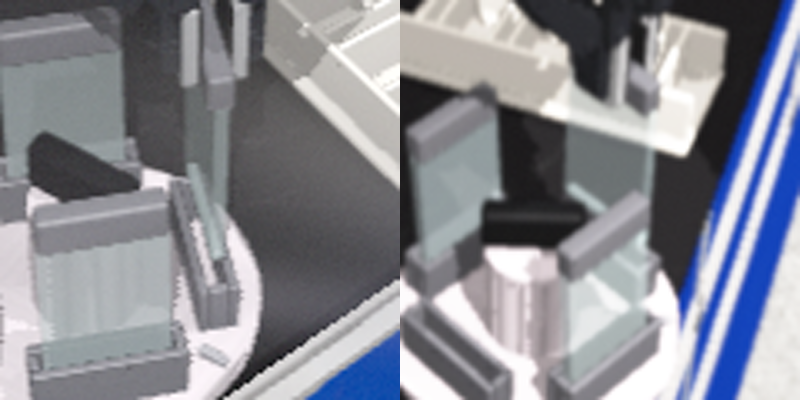

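Plate A is lined up over socket 2 and the other two plates stand in their sockets. I'll insert it.

```bash
python3 -m jog '[[-0.1,0,0,0],[-0.1,0,0,0],[-0.1,0,0.4,0],[-0.1,0,0.8,0],[-0.1,0,1.1,0],[-0.1,0,1.4,0],[-0.1,0,1.4,0],[-0.1,0,1.4,0]]'
python3 -m jog '[[0,0,0.4,0],[0,0,0.8,0],[0,0,0.8,0],[0,0,0.8,0]]'
python3 -c "
from h import *
go(.4147,-.2796,.068,2.676)"
```

```text
t: 32.3
eef_pos: [0.4143, -0.2796, 0.0875]
tool_rot: [-0.0, 0.231, 0.973, 0.0]
contact_force: [0.2, 0.9, -0.6]
gripper_width: 0.105
grasp_force: 41.1
t: 32.63
eef_pos: [0.4143, -0.2796, 0.0795]
tool_rot: [-0.0, 0.231, 0.973, 0.0]
contact_force: [0.6, -0.1, 0.0]
gripper_width: 0.103
grasp_force: 41.1
shift cm [-0.04  0.02  1.15] spin -0.0 yaw 2.676 p [ 0.4143 -0.2796  0.0795] F [ 0.6 -0.1  0. ] w 0.103 gf 41.1 q7 1.26 t 32.63
```

```bash
python3 -m jog '[[0,0,0.4,0],[0,0,0.8,0],[0,0,1,0],[0,0,1,0],[0,0,1,0]]'
python3 -m jog '[[0,0,0,0],[0,0,0,0],[0,0,0,0],[0,0,0,0],[0,0,0,0],[0,0,-1,0],[0,0,-4,0],[0,0,-8,0],[0,0,-12,0],[0,0,-14,0],[0,0,-14,0],[0,0,-14,0],[0,0,-14,0]]' 0.4
python3 - <<'E'
from m import *
c=cam('wrist');tops(c,(.435,-.24),.106,.125,.09); carrier(c,(.435,-.239),.012)
c=cam('scene','end.png');tops(c,(.435,-.24),.106,.125,.09);go()
E
```

```text
t: 33.05
eef_pos: [0.4144, -0.2796, 0.0696]
tool_rot: [-0.0, 0.231, 0.973, 0.0]
contact_force: [0.5, -0.5, -1.0]
gripper_width: 0.105
grasp_force: 41.1
t: 34.13
eef_pos: [0.4137, -0.2796, 0.2093]
tool_rot: [-0.001, 0.231, 0.973, 0.0]
contact_force: [0.1, -0.2, -1.0]
gripper_width: 0.299
grasp_force: 0.0
top 744 mid [ 0.398  -0.2218] [0.046 0.01 ] z 0.1138 long-axis ang 1.103
top 650 mid [ 0.4142 -0.2794] [0.0093 0.0462] z 0.114 long-axis ang 2.676
top 370 mid [ 0.4817 -0.2542] [0.0284 0.0107] z 0.1135 long-axis ang 0.968
grip 600 [ 0.4324 -0.2398  0.0917] (0.44063860177993774, -0.2618454694747925) (0.0434967502951622, 0.05833101272583008) ang 0.2701429561269504
deck ((0.4335753321647644, -0.23941536247730255), 0.066309355199337) (array([ 0.43337103, -0.2394597 ]), np.float64(0.06584465858220248))
top 363 mid [ 0.4801 -0.2616] [0.0459 0.0131] z 0.1129 long-axis ang 1.095
top 304 mid [ 0.4158 -0.279 ] [0.0102 0.0478] z 0.1138 long-axis ang 2.675
top 449 mid [ 0.4004 -0.2217] [0.0461 0.0124] z 0.1129 long-axis ang 1.111
shift cm [0. 0. 0.] spin 0.0 yaw 2.676 p [ 0.4135 -0.2793  0.2085] F [ 0.1  0.8 -0.6] w 0.296 gf 0.0 q7 1.4 t 34.23
```

View pics/end.png

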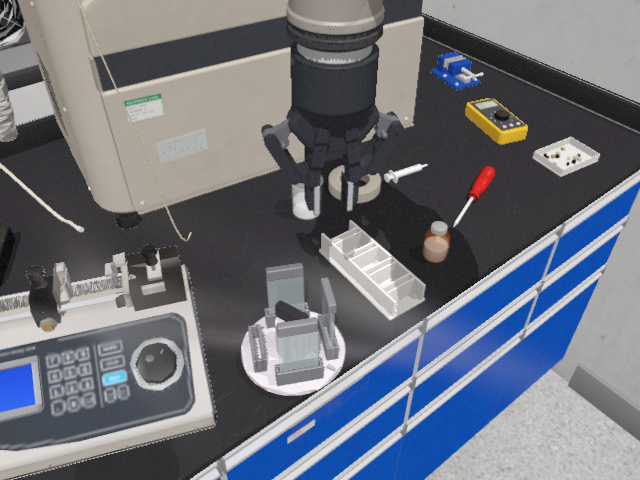

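All three plates stand fully down (tops at z 0.114), the rack is empty, the carrier is home, and the bottle and beaker are in place with the gripper clear.

```bash
python3 -c "
from station import bot
print(bot.hand_in())"
```

```text
the job is handed in; nothing more can be done
None
```

The job is handed in: by the last camera measurements the carrier is home on the stand, all three plates stand fully down in its sockets, and the bottle and beaker were left alone; the hand-in returned no verdict.

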